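# Index the vial shuttle to the injection end

### The job

On the vial shuttle with the blue T-handle, pull the T-handle straight up and twist it counter-clockwise (seen from above) so that it stays held out, then slide the tray all the way to the green end stop. There twist the handle back so that the plunger drops fully home and locks the tray, and let go. Leave the yellow-handled shuttle, the bottle and the carton where they are.

Things in the scene. Friction and masses are not known exactly. Their poses are not given: they have to be found in the camera images.
- blue_shuttle: fixed rail base of the blue-handled shuttle: plate 256 x 110 x 12 mm, stops 44 mm high at its ends, grey at -x, green at +x. Origin: centre of its underside on the bench; x along the rail towards green, z up. On it slides a white tray 150 x 100 mm: vials (tops 78 mm above the bench) on its green-end half, the plunger on its grey-end half, 45 mm from the tray's centre
- blue_handle (a point): centre of the blue T-handle bar (54 mm long, 14 wide, 22 high), 103 mm above the bench while locked, on the plunger's upright axis. Its x lies along the length, y across the width, z up; it rises, turns and travels with the handle. At twist 0 the bar is parallel to the rail, x to green. Only the stem and a hub 18 mm across lie just below the bar; the slotted collar tops out 33 mm below its centre
- blue_tray (a joint): slide of the blue-handled shuttle's tray along the rail, m: 0 at the grey stop, 0.080 at the green stop; about 1.5 N of friction. The tray carries the plunger, which drops into a lock hole of the base at 0 and at 0.080 (5 mm play either way); it starts in the first hole
- blue_lift (a joint): how far the blue plunger is pulled up, m: 0 home in a hole, 0.026 upper stop; a spring pulls it down with 5 N at 0, 7.6 N at the top. Above 0.017 its cross pin clears the collar and it can be twisted (pull 20 to 24 mm); twisted and let down it rests on the collar at 0.017 = held out, tray free to slide. Untwisted between the holes it rests on the rail at 0.012
- blue_twist (a joint): turn of the blue handle, rad: 0 home (stop, bar parallel to the rail), growing counter-clockwise from above to 1.05 (stop, 60 degrees); slight friction only. Twisted back to within about 0.25 of 0, the cross pin falls into the collar's slot and the spring pulls the plunger down, if it is over a hole
- yellow_handle (a point): the same point of the other shuttle, alike but for its yellow handle; leave it alone
- wash_bottle: white bottle with a red cap, 66 mm across and 150 mm high, upright; origin: centre of its underside; leave it alone
- carton: cardboard carton 90 x 120 x 50 mm with a green band; origin: centre of its underside; leave it alone

How it is judged:
By the outcome, as a careful person would: the job done as asked, in the order asked, and still so for the second after the job is handed in, with the robot touching nothing.
It also fails if it takes over 42 s, if anything falls off the work surface, if the arm or the gripper's body presses on something with over 40 N, if the wrist force passes 120 N, or if a joint passes its speed limit or range.

### The arm

A 7-joint arm with a two-finger parallel gripper is mounted at the origin on the work surface. World frame = base frame: x ahead of the robot, y to its left, z up, the work surface at z = 0. Lengths are in m, angles in rad, forces in N, time in s.
With the tool pointing down it reaches from about 0.375 to 0.925 m from the base axis. Payload 3.1 kg.
Tool frame: the origin (TCP) lies at the very end of the fingers, on their centre line; the grasp point (between the pads) lies robot.pinch_z behind it (robot.pinch_z is the distance from the TCP to the grasp point, in m); z points along the fingers, y is the line along which they close (so a half turn about z gives the same grasp; the last joint's range is limited). The gripper opens to 85 mm and grips with 20 to 120 N. Pads are 22 mm wide; open, the fingers measure 114 mm over their backs; the gripper's body (76 mm by 85 mm) begins 54 mm behind the grasp point. The pads swing forward as they close: fully open they stand 13 mm farther back than shut.
Start: joints at [1.028, 0.383, 0.044, 1.598, -0.018, 1.161, -0.05], TCP at [0.28, -0.587, 0.231] pointing down, gripper open.
Joint ranges: [-2.61, 2.61], [-0.41, 2.15], [-1.48, 1.57], [0, 2.5], [-1.57, 4.71], [0.05, 1.97], [-2.85, 2.85]. Speed limits (rad/s): [2.79, 2.79, 3.14, 3.14, 3.14, 3.14, 3.14].

### API

Orientations are given as a unit quaternion [w, x, y, z].
In Python, from workcell import robot gives the robot as it stands.
- The arm moves only by the tool pendant, called after ">>>" as name(argument=value, ...) on one line, values as JSON. Schema: {"type":"object","properties":{"increments":{"type":"object","properties":{"sx":{"type":"array","items":{"type":"number"},"minItems":1,"maxItems":5},"sy":{"type":"array","items":{"type":"number"},"minItems":1,"maxItems":5},"sz":{"type":"array","items":{"type":"number"},"minItems":1,"maxItems":5},"rz":{"type":"array","items":{"type":"number"},"minItems":1,"maxItems":5}},"additionalProperties":false,"required":["sx","sy","sz","rz"]},"finger_gap":{"type":"number"},"only":{"type":"string"},"quiet":{"type":"boolean"},"lines":{"type":"string"}},"required":["increments"],"additionalProperties":false}. increments is an object with one list for each field, all of the same length, 1 to 5, a row being the entries at one place: sx, sy, sz (the shift in m), rz (a turn about the tool's z in rad); each row shifts and turns the commanded pose from where the row before left it, along the tool's axes as they then stand; what a row does not reach is not made up. A row lasts 1/10 s, in which the tool goes at most 0.05 m and 0.15 rad, less where a joint would pass 70% of its speed; a pose out of reach is approached as far as the arm can. finger_gap is the finger opening in m, set as the call begins (left out keeps the last). The fingers move at their own pace and stop on an object; the grip force is fixed at half the most. Time passes only in rows, so rows that do not move let the fingers close. The tool returns the time, the measured TCP pose, the force, the opening and the grip force at its end. only (a regular expression) keeps the lines of the reply that match it, lines (a string "A,B") keeps lines A to B, and quiet returns only ok. Input that does not fit is refused with a message, and nothing moves.
- robot.read_state(): the state, without advancing time (a new reading comes with each control period).
- robot.read_camera(name): name is "side" or "top" or "wrist"; returns the picture (384x512x3 uint8, blue, green, red); there is no depth.
- robot.camera_info(name): a dict with "intrinsics" (3x3 intrinsics, pixels), "dist" ([k1, k2, p1, p2, k3] as OpenCV has them; the pictures are not rectified), "rvec" (rotation vector, rad) and "tvec" (3), from world to camera coordinates, as OpenCV has them; the wrist camera has in their place "hand_eye" (4x4, takes a point from camera to tool coordinates, whose origin is the TCP and whose axes are the flange's). Camera axes: x right, y down, z forward; pixel columns grow to the right and rows downward; lengths in m; the calibration is good to about 2 mm. A picture is of the moment at which its call begins: read the wrist's pose just before it. camera_info takes no time and is no camera call.
- robot.close_job(): hands the job in; it is judged then, once.
The state is a dict: "time": time; "qpos": joint angles; "dq": joint speeds; "joint_efforts": joint torques, N m; "tcp_pos": TCP position; "tool_rot": TCP orientation; "contact_force": force on the tool from outside, world axes, zero at the start; "ft_torque": the same for the moment, N m; "finger_gap": finger opening in m; "grasp_force": force on a finger pad.
Only numpy, scipy, OpenCV 4.12 (cv2) and the standard library are available. Lean on these libraries where they do the work, as an engineer would, in place of code of your own. Each camera call takes 0.05 s, during which the arm holds its last target. There are 200 camera calls.

## Working session

There is one attempt and no reset: what is moved stays moved. The work goes in short steps, Python scripts to look and compute and a tool call to move; the robot and the scene stay as the last step left them, time stands still between calls to the robot, and variables do not carry over. Pictures are saved under pics/ and viewed, at most 10 in all, crops included, and the job is handed in when it is done.

```bash
ls; mkdir -p pics
```

Run:
```python
from workcell import robot
import cv2,numpy as np
for n in("side","top"):
    cv2.imwrite(f"pics/{n}0.png",robot.read_camera(n))
    print(n,robot.camera_info(n))
s=robot.read_state();print(s["tcp_pos"],s["tool_rot"],s["time"],robot.pinch_z)
print(robot.camera_info("wrist"))
a=np.vstack([cv2.imread("pics/side0.png"),cv2.imread("pics/top0.png")])
```

```text
pics
workcell.py
side {'intrinsics': array([[409.7139184 ,   0.        , 254.33846132],
       [  0.        , 409.7139184 , 188.71781823],
       [  0.        ,   0.        ,   1.        ]]), 'dist': array([0.03498562, 0.        , 0.        , 0.        , 0.        ]), 'rvec': array([ 0.84753777, -2.42587274,  1.17493179]), 'tvec': array([0.41058796, 0.26550496, 0.95716535])}
top {'intrinsics': array([[485.15132006,   0.        , 256.79411814],
       [  0.        , 485.15132006, 191.22785601],
       [  0.        ,   0.        ,   1.        ]]), 'dist': array([-0.16466773,  0.        ,  0.        ,  0.        ,  0.        ]), 'rvec': array([ 2.11111289, -2.12177036,  0.21909287]), 'tvec': array([-0.00205483,  0.55526716,  1.5664266 ])}
[ 0.27932851 -0.58597679  0.22999882] [-1.16504526e-03  9.75362761e-01  2.20603779e-01 -3.14975380e-04] 0.1 0.0187
{'intrinsics': array([[322.32262222,   0.        , 252.71449397],
       [  0.        , 322.32262222, 192.21220496],
       [  0.        ,   0.        ,   1.        ]]), 'dist': array([0.00505244, 0.        , 0.        , 0.        , 0.        ]), 'hand_eye': array([[ 7.67180913e-04, -9.50308552e-01, -3.11308636e-01,
         8.06253740e-02],
       [ 9.99999409e-01,  9.68712612e-04, -4.92743862e-04,
        -4.69174063e-05],
       [ 7.69827308e-04, -3.11308074e-01,  9.50308734e-01,
        -1.41399994e-01],
       [ 0.00000000e+00,  0.00000000e+00,  0.00000000e+00,
         1.00000000e+00]])}
```

View pics/top0.png

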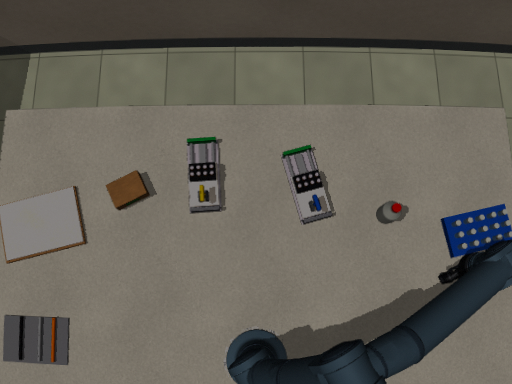

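View pics/side0.png

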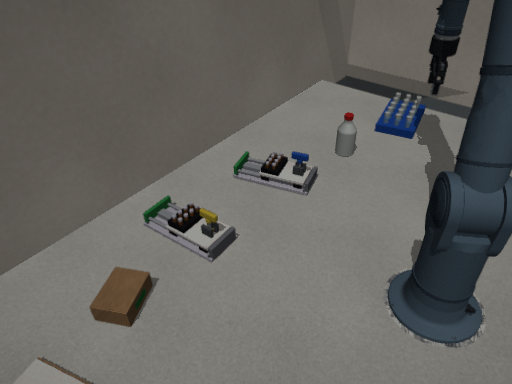

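The top view shows the blue handle at about (317,203), with its green stop at (297,151) and grey end at (317,218). In the side view the blue handle is at (300,156) and the green stop at (241,163). Next I'll triangulate them.

Create h.py:
```python
import cv2,numpy as np
from workcell import robot
from scipy.spatial.transform import Rotation as R
def ext(n,s=None):
    c=robot.camera_info(n)
    if n=="wrist":
        q=s["tool_rot"];T=np.eye(4);T[:3,:3]=R.from_quat([q[1],q[2],q[3],q[0]]).as_matrix();T[:3,3]=s["tcp_pos"]
        M=T@c["hand_eye"];return c,M[:3,:3],M[:3,3]
    r=cv2.Rodrigues(c["rvec"])[0];return c,r.T,-r.T@c["tvec"]
def ray(n,uv,s=None):
    c,A,o=ext(n,s);p=cv2.undistortPoints(np.array([[uv]],float),c["intrinsics"],c["dist"])[0,0]
    d=A@np.array([p[0],p[1],1]);return o,d/np.linalg.norm(d)
def onz(n,uv,z,s=None):
    o,d=ray(n,uv,s);return o+d*(z-o[2])/d[2]
def tri(r1,r2):
    A=np.zeros((3,3));b=np.zeros(3)
    for o,d in(r1,r2):
        P=np.eye(3)-np.outer(d,d);A+=P;b+=P@o
    x=np.linalg.solve(A,b);return x,[np.linalg.norm((np.eye(3)-np.outer(d,d))@(x-o)) for o,d in(r1,r2)]
def mask(im,col,box=None):
    h=cv2.cvtColor(im,cv2.COLOR_BGR2HSV)
    lo,hi={"blue":((105,120,50),(130,255,255)),"green":((45,100,40),(85,255,255))}[col]
    m=cv2.inRange(h,lo,hi)
    if box:
        k=np.zeros_like(m);x0,y0,x1,y1=box;k[y0:y1,x0:x1]=255;m&=k
    return m
def cen(m):
    n,l,st,c=cv2.connectedComponentsWithStats(m)
    i=1+np.argmax(st[1:,4]);cnt=cv2.findContours((l==i).astype(np.uint8),0,2)[0][0]
    return c[i],st[i],cv2.minAreaRect(cnt)
```

Run:
```python
from h import *
t=cv2.imread("pics/top0.png");s=cv2.imread("pics/side0.png")
P={}
for col,bt,bs in(("blue",(300,185,335,220),(285,145,320,168)),("green",(275,140,325,165),(228,148,255,182))):
    a=cen(mask(t,col,bt));b=cen(mask(s,col,bs));print(col,a,b)
    P[col]=tri(ray("top",a[0]),ray("side",b[0]));print(P[col])
d=P["green"][0]-P["blue"][0];print(np.arctan2(d[1],d[0]),np.hypot(d[0],d[1]))
```

```text
blue (array([316.24637681, 202.24637681]), array([313, 195,   8,  16,  69], dtype=int32), ((315.6500549316406, 202.45004272460938), (15.811387062072754, 5.375871658325195), 71.56504821777344)) (array([299.51968504, 156.76377953]), array([292, 152,  16,  12, 127], dtype=int32), ((299.5, 157.5), (11.0, 15.0), 90.0))
(array([ 0.50804739, -0.19798584,  0.1000302 ]), [np.float64(0.0009101863828061372), np.float64(0.0009101863828063099)])
green (array([296.25806452, 149.65591398]), array([283, 145,  28,  11,  93], dtype=int32), ((296.37823486328125, 149.56161499023438), (3.318784236907959, 28.691423416137695), 74.47589111328125)) (array([240.4516129 , 162.38709677]), array([234, 152,  14,  22, 124], dtype=int32), ((240.84423828125, 162.78688049316406), (7.170065879821777, 24.455047607421875), 39.80556869506836))
(array([ 0.70766207, -0.14347541,  0.02654107]), [np.float64(0.0008086160219633628), np.float64(0.0008086160219632279)])
0.2665787122738227 0.20692366950292296
```

Add to h.py:
```python
def rel(target):
    s=robot.read_state();q=s["tool_rot"];A=R.from_quat([q[1],q[2],q[3],q[0]])
    M=A.as_matrix();d=np.array(target)-s["tcp_pos"]
    print("t",s["time"],"rel",M.T@d,"yaw",np.arctan2(M[1,0],M[0,0]),"tilt",M[:,2].round(4))
```

```bash
python3 -c "
from h import *
rel([.508,-.198,.21])"
```

>>> pendant(increments={"sx":[0.04,0.04,0.04,0.04,0.04],"sy":[-0.027,-0.027,-0.027,-0.027,-0.027],"sz":[0,0,0,0,0],"rz":[0,0,0,0,0]}, finger_gap=0.06)

```text
time: 0.6
tcp_pos: [0.4025, -0.3768, 0.2308]
tool_rot: [-0.0, 0.975, 0.22, -0.0]
contact_force: [0.9, 0.6, -0.1]
finger_gap: 0.0598
grasp_force: 0.0
```

>>> pendant(increments={"sx":[0.04,0.04,0.04,0.04,0],"sy":[-0.027,-0.027,-0.027,-0.027,0],"sz":[0,0,0,0,0.02],"rz":[0,0,0,0.09,0.09]})

```text
time: 1.1
tcp_pos: [0.5069, -0.2033, 0.2141]
tool_rot: [-0.001, 0.991, 0.137, 0.005]
contact_force: [0.8, 1.0, -0.6]
finger_gap: 0.0601
grasp_force: 0.0
```

```bash
python3 -c "
from h import *
rel([.508,-.198,.21])"
```

```text
t 1.1 rel [ 0.00246843 -0.00475063  0.00408689] yaw 0.2754616312612916 tilt [ 0.0091  0.0026 -1.    ]
```

Now a wrist look from here; then a second one after a shift, for the height.

>>> pendant(increments={"sx":[0,0],"sy":[0,0],"sz":[0,0],"rz":[0,0]})

```text
time: 1.3
tcp_pos: [0.4987, -0.2133, 0.2105]
tool_rot: [-0.0, 0.991, 0.132, -0.001]
contact_force: [-0.2, -0.1, 0.3]
finger_gap: 0.0598
grasp_force: 0.0
```

Create look.py:
```python
from h import *
import sys,pickle
s=robot.read_state();im=robot.read_camera("wrist");cv2.imwrite(f"pics/{sys.argv[1]}.png",im)
pickle.dump(s,open(f"pics/{sys.argv[1]}.pkl","wb"))
c=cen(mask(im,"blue"));print(c,onz("wrist",c[0],.114,s))
rel([.508,-.198,.21])
```

```bash
python3 look.py w1
```

```text
(array([235.6725    , 173.98333333]), array([ 225,  140,   23,   69, 1200], dtype=int32), ((236.8646240234375, 173.92819213867188), (68.37904357910156, 20.970975875854492), 86.98721313476562)) [ 0.51162072 -0.1959709   0.114     ]
t 1.35 rel [ 0.01286165 -0.01330142  0.00112091] yaw 0.2635599436654532 tilt [-1.2e-03 -5.0e-04 -1.0e+00]
```

>>> pendant(increments={"sx":[-0.03,-0.03,0,0],"sy":[0.0,0,0,0],"sz":[0,0,0,0],"rz":[0,0,0,0]})

```text
time: 1.75
tcp_pos: [0.4415, -0.2303, 0.2122]
tool_rot: [0.001, 0.992, 0.13, 0.001]
contact_force: [0.4, 1.2, 0.6]
finger_gap: 0.06
grasp_force: 0.0
```

```bash
python3 look.py w2
```

```text
(array([231.88354254,  95.82775453]), array([ 221,   58,   24,   77, 1434], dtype=int32), ((233.04971313476562, 95.94476318359375), (76.42054748535156, 22.179828643798828), 86.98721313476562)) [ 0.50955887 -0.19653125  0.114     ]
t 1.8 rel [ 0.0714089  -0.01338727  0.00232807] yaw 0.26272911658221615 tilt [ 2.1e-03 -7.0e-04 -1.0e+00]
```

View pics/w1.png

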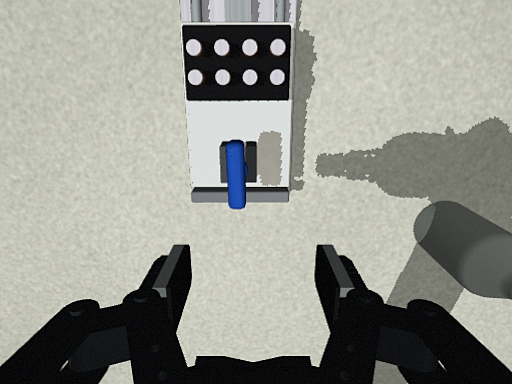

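View pics/w2.png

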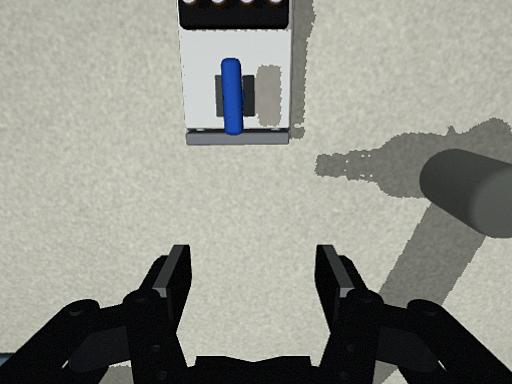

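Both pictures show the bar near-parallel to tool x, centred at (236,174) and then (232,96), with no obstacles in the way. Next I'll triangulate it.

Run:
```python
from h import *
import pickle
S=[pickle.load(open(f"pics/w{i}.pkl","rb")) for i in(1,2)]
t=cv2.imread("pics/top0.png")
rs=[ray("wrist",p,s) for p,s in zip([(235.67,173.98),(231.88,95.83)],S)]
print(tri(*rs)); print(tri(rs[0],ray("side",(299.5,156.76))),tri(rs[1],ray("side",(299.5,156.76))))
for i,s in zip((1,2),S):
    m=mask(cv2.imread(f"pics/w{i}.png"),"blue")
    ys=np.where(m.any(1))[0]
    e=[(np.where(m[y])[0].mean(),y) for y in(ys[0]+4,ys[-1]-4)]
    a,b=[onz("wrist",p,.114,s) for p in e];d=a-b;print((a+b)/2,np.hypot(d[0],d[1]),np.arctan2(d[1],d[0]))
rel([.509,-.197,.16])
```

```text
(array([ 0.50921369, -0.19608892,  0.1052605 ]), [np.float64(2.2296283196461044e-05), np.float64(2.2296283196468623e-05)])
(array([ 0.5072526 , -0.1967449 ,  0.10061919]), [np.float64(0.0008697759902240774), np.float64(0.0008697759902240449)]) (array([ 0.50783708, -0.19659428,  0.10075143]), [np.float64(0.0014146334994949875), np.float64(0.0014146334994951206)])
[ 0.51088091 -0.19604534  0.114     ] 0.047337356494202135 0.28147314225133646
[ 0.50871344 -0.1966828   0.114     ] 0.046462860322142814 0.29492396149903416
t 1.8 rel [ 0.07254221 -0.01415675  0.05232931] yaw 0.26272911658221615 tilt [ 2.1e-03 -7.0e-04 -1.0e+00]
```

>>> pendant(increments={"sx":[0.036,0.036,0,0,0],"sy":[-0.0145,0,0,0,0],"sz":[0.02,0.02,0.01,0,0],"rz":[0,0,0,0,0]})

```text
time: 2.3
tcp_pos: [0.5076, -0.196, 0.1613]
tool_rot: [0.0, 0.991, 0.132, -0.0]
contact_force: [-0.8, -1.0, -0.0]
finger_gap: 0.0601
grasp_force: 0.0
```

```bash
python3 -c "
from h import *
rel([.5085,-.1965,.094])"
```

```text
t 2.3 rel [0.00079065 0.00076675 0.06727623] yaw 0.26432539618092754 tilt [-8.e-04 -1.e-04 -1.e+00]
```

>>> pendant(increments={"sx":[0.001,0,0,0,0],"sy":[0.001,0,0,0,0],"sz":[0.025,0.025,0.017,0,0],"rz":[0,0,0,0,0]})

```text
time: 2.8
tcp_pos: [0.5092, -0.1971, 0.0953]
tool_rot: [0.0, 0.991, 0.131, 0.0]
contact_force: [0.6, -1.1, 0.1]
finger_gap: 0.0598
grasp_force: 0.0
```

```bash
python3 look.py w3
```

```text
(array([251.53598158, 265.30397237]), array([ 234,  209,   36,  117, 3474], dtype=int32), ((252.58351135253906, 266.83709716796875), (116.42523956298828, 34.14656066894531), 87.39744567871094)) [ 0.51578313 -0.1945341   0.114     ]
t 2.85 rel [-0.00186288  0.00056888 -0.11407683] yaw 0.263653969361774 tilt [ 0.0025 -0.0012 -1.    ]
```

>>> pendant(increments={"sx":[0,0,0,0,0],"sy":[0,0,0,0,0],"sz":[0,0,0,0,0],"rz":[0,0,0,0,0]}, finger_gap=0.0)

```text
time: 3.35
tcp_pos: [0.5098, -0.1964, 0.0952]
tool_rot: [0.0, 0.991, 0.132, 0.001]
contact_force: [-0.4, -0.6, 5.5]
finger_gap: 0.0127
grasp_force: 60.6
```

View pics/w3.png

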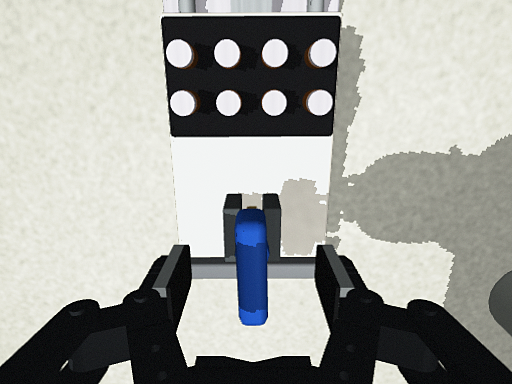

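The bar sits centred between the pads (about (252,267)) and is gripped at 12.7 mm. Next I'll lift it 22 mm.

>>> pendant(increments={"sx":[0,0,0,0,0],"sy":[0,0,0,0,0],"sz":[-0.008,-0.008,-0.006,0,0],"rz":[0,0,0,0,0]})

```text
time: 3.85
tcp_pos: [0.5083, -0.1966, 0.1158]
tool_rot: [0.0, 0.991, 0.132, -0.001]
contact_force: [0.4, -2.5, -9.4]
finger_gap: 0.0124
grasp_force: 58.9
```

>>> pendant(increments={"sx":[0,0,0,0,0],"sy":[0,0,0,0,0],"sz":[-0.001,0,0,0,0],"rz":[-0.1,-0.14,-0.14,-0.14,-0.14]})

```text
time: 4.35
tcp_pos: [0.5077, -0.1957, 0.1163]
tool_rot: [-0.001, 0.894, 0.449, -0.001]
contact_force: [0.1, -0.7, -8.9]
finger_gap: 0.0129
grasp_force: 58.8
```

>>> pendant(increments={"sx":[0,0,0,0,0],"sy":[0,0,0,0,0],"sz":[0,0,0,0,0],"rz":[-0.14,-0.14,-0.09,0,0]})

```text
time: 4.85
tcp_pos: [0.5073, -0.1954, 0.1162]
tool_rot: [-0.002, 0.798, 0.602, -0.001]
contact_force: [-1.8, -0.8, -7.6]
finger_gap: 0.0124
grasp_force: 58.9
```

```bash
python3 -c "
from h import *
rel([.5085,-.1965,.112]);print(robot.read_state()['ft_torque'])"
```

```text
t 4.85 rel [-0.00070587  0.00146622  0.00419074] yaw 1.2928352850412925 tilt [-0.0039  0.0015 -1.    ]
[-2.72137745e-01  2.02632843e-01 -1.61298818e-04]
```

>>> pendant(increments={"sx":[0,0,0,0,0],"sy":[0,0,0,0,0],"sz":[0.002,0.002,0,0,0],"rz":[0,0,0,0,0]})

```text
time: 5.35
tcp_pos: [0.5088, -0.1952, 0.113]
tool_rot: [-0.001, 0.798, 0.603, -0.0]
contact_force: [-2.2, 0.8, -7.7]
finger_gap: 0.0125
grasp_force: 58.9
```

```bash
python3 look.py w4; python3 -c "
from h import *
rel(np.array(robot.read_state()['tcp_pos'])+.08*np.array([np.cos(.267),np.sin(.267),0]));"
```

```text
(array([252.07469005, 266.23435138]), array([ 236,  209,   32,  117, 3307], dtype=int32), ((251.5, 267.0), (116.0, 31.0), 90.0)) [ 0.50778983 -0.19918122  0.114     ]
t 5.4 rel [-0.00280516 -0.00011847 -0.09691779] yaw 1.2950851890169262 tilt [-0.001   0.0011 -1.    ]
t 5.4 rel [ 4.13167457e-02  6.85049156e-02 -5.53790214e-05] yaw 1.2950851890169262 tilt [-0.001   0.0011 -1.    ]
```

View pics/w4.png

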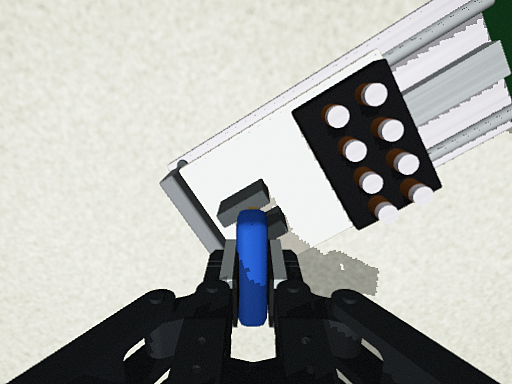

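The bar is turned about 60° to the rail and the pin is clear of its slot. Next I'll slide it.

>>> pendant(increments={"sx":[0,0.005,0.005,0.005,0.005],"sy":[0,0.0085,0.0085,0.0085,0.0085],"sz":[0.001,0,0,0,0],"rz":[0,0,0,0,0]})

```text
time: 5.9
tcp_pos: [0.5481, -0.1846, 0.1124]
tool_rot: [-0.001, 0.797, 0.603, 0.0]
contact_force: [-3.5, 3.8, -4.5]
finger_gap: 0.0126
grasp_force: 59.4
```

>>> pendant(increments={"sx":[0.005,0.005,0.005,0.005,0],"sy":[0.0085,0.0085,0.0085,0.0085,0],"sz":[0,0,0,0,0],"rz":[0,0,0,0,0]})

```text
time: 6.4
tcp_pos: [0.5836, -0.175, 0.1123]
tool_rot: [-0.003, 0.797, 0.603, -0.003]
contact_force: [-8.8, 2.6, 1.2]
finger_gap: 0.0126
grasp_force: 60.4
```

>>> pendant(increments={"sx":[0,0],"sy":[0,0],"sz":[0,0],"rz":[0,0]})

```text
time: 6.6
tcp_pos: [0.5835, -0.1751, 0.1123]
tool_rot: [-0.002, 0.798, 0.603, -0.002]
contact_force: [-7.8, 4.6, 0.5]
finger_gap: 0.0127
grasp_force: 60.2
```

```bash
python3 -c "
from h import *
rel(np.array([.5088,-.1952,.0952])+.08*np.array([np.cos(.267),np.sin(.267),0]));"
```

```text
t 6.6 rel [0.00159241 0.00217739 0.01706837] yaw 1.2951868595930134 tilt [-0.0062  0.0012 -1.    ]
```

>>> pendant(increments={"sx":[0.001,0,0,0],"sy":[0.0017,0,0,0],"sz":[0,0,0,0],"rz":[0,0,0,0]})

```text
time: 7.0
tcp_pos: [0.5841, -0.1751, 0.1123]
tool_rot: [-0.003, 0.798, 0.603, -0.003]
contact_force: [-10.8, 4.5, 2.6]
finger_gap: 0.0125
grasp_force: 60.5
```

```bash
python3 look.py w5
```

```text
(array([250.10108074, 265.07024793]), array([ 233,  210,   33,  116, 3146], dtype=int32), ((249.0, 267.5), (115.0, 32.0), 90.0)) [ 0.58254042 -0.17773912  0.114     ]
t 7.05 rel [-0.0429648  -0.06784341 -0.09705679] yaw 1.2946291511336607 tilt [-9.e-03  7.e-04 -1.e+00]
```

View pics/w5.png

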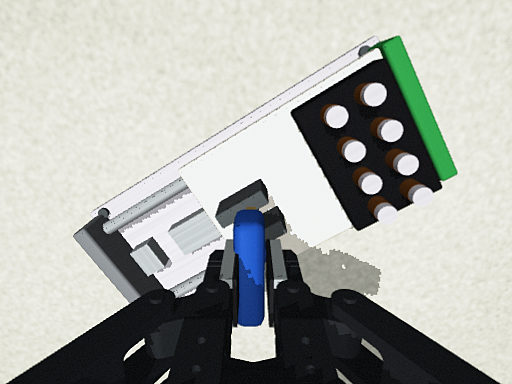

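The tray is tight against the green stop (about (420,110)). Next I'll ease off the push, lift slightly and twist back.

>>> pendant(increments={"sx":[-0.001,0,0,0,0],"sy":[-0.002,0,0,0,0],"sz":[-0.003,0,0,0,0],"rz":[0,0.1,0.14,0.14,0.14]})

```text
time: 7.55
tcp_pos: [0.584, -0.1754, 0.1138]
tool_rot: [-0.001, 0.927, 0.375, -0.002]
contact_force: [-4.2, 2.1, -8.2]
finger_gap: 0.0125
grasp_force: 59.0
```

>>> pendant(increments={"sx":[0,0,0,0,0],"sy":[0,0,0,0,0],"sz":[0,0,0,0,0],"rz":[0.14,0.14,0.14,0.1,0]})

```text
time: 8.05
tcp_pos: [0.5845, -0.1761, 0.1141]
tool_rot: [0.0, 0.992, 0.128, -0.001]
contact_force: [-3.6, 0.1, -8.6]
finger_gap: 0.0124
grasp_force: 59.0
```

```bash
python3 -c "
from h import *
rel([.5841,-.1751,.0952]);print(robot.read_state()['ft_torque'])"
```

```text
t 8.05 rel [-6.00682982e-05 -1.09059523e-03  1.89416124e-02] yaw 0.2568235137855105 tilt [-0.0027 -0.001  -1.    ]
[0.22444235 0.83820611 0.11263458]
```

>>> pendant(increments={"sx":[0,0,0,0,0],"sy":[0,0,0,0,0],"sz":[0.005,0.005,0.005,0.004,0],"rz":[0,0,0,0,0]})

```text
time: 8.55
tcp_pos: [0.5846, -0.1762, 0.0958]
tool_rot: [-0.0, 0.992, 0.128, -0.001]
contact_force: [-4.4, 2.2, -6.8]
finger_gap: 0.0124
grasp_force: 59.4
```

>>> pendant(increments={"sx":[0,0],"sy":[0,0],"sz":[0,0],"rz":[0,0]})

```text
time: 8.75
tcp_pos: [0.5846, -0.1762, 0.0959]
tool_rot: [-0.0, 0.992, 0.128, -0.001]
contact_force: [-5.1, 1.9, -5.4]
finger_gap: 0.0124
grasp_force: 59.4
```

>>> pendant(increments={"sx":[0,0,0],"sy":[0,0,0],"sz":[0.001,0,0],"rz":[0,0,0]}, finger_gap=0.06)

```text
time: 9.05
tcp_pos: [0.5891, -0.177, 0.098]
tool_rot: [0.001, 0.992, 0.127, 0.004]
contact_force: [-0.2, 0.5, 0.2]
finger_gap: 0.0559
grasp_force: 0.0
```

>>> pendant(increments={"sx":[0,0,0,0,0],"sy":[0,0,0,0,0],"sz":[0,-0.03,-0.04,-0.04,0],"rz":[0,0,0,0,0]})

```text
time: 9.55
tcp_pos: [0.5911, -0.1773, 0.2138]
tool_rot: [0.003, 0.992, 0.127, 0.008]
contact_force: [0.9, 0.1, -0.2]
finger_gap: 0.0601
grasp_force: 0.0
```

>>> pendant(increments={"sx":[-0.04,0,0],"sy":[0,0,0],"sz":[0,0,0],"rz":[0,0,0]})

```text
time: 9.85
tcp_pos: [0.5457, -0.1869, 0.2051]
tool_rot: [0.0, 0.992, 0.126, 0.0]
contact_force: [0.1, 0.3, -0.1]
finger_gap: 0.0598
grasp_force: 0.0
```

```bash
python3 look.py w6
```

Run:
```python
from h import *
import pickle
s=pickle.load(open("pics/w6.pkl","rb"))
m=mask(cv2.imread("pics/w6.png"),"blue");c=cen(m)[0]
im=robot.read_camera("side");cv2.imwrite("pics/side1.png",im);b=cen(mask(im,"blue",(225,125,330,180)))
im2=robot.read_camera("top");cv2.imwrite("pics/top1.png",im2);a=cen(mask(im2,"blue",(290,160,335,215)))
print(a,b);print(tri(ray("wrist",c,s),ray("side",b[0])),tri(ray("top",a[0]),ray("side",b[0])))
cv2.imwrite("pics/cmp.png",np.hstack([cv2.resize(im[120:220,200:340],(560,400),interpolation=2)]))
```

```text
(array([251.2748494 , 144.16792169]), array([ 241,  108,   22,   74, 1328], dtype=int32), ((251.5, 144.5), (73.0, 21.0), 90.0)) [ 0.58507133 -0.17533564  0.114     ]
t 9.9 rel [-0.04063424  0.00157566 -0.00455158] yaw 0.25435148185257106 tilt [ 1.6e-03 -2.0e-04 -1.0e+00]
(array([307.        , 173.66666667]), array([306, 172,   3,   4,   9], dtype=int32), ((307.0, 173.5), (3.0, 2.0), 90.0)) (array([276.30833333, 151.7       ]), array([269, 147,  16,  11, 120], dtype=int32), ((276.5, 152.0), (10.0, 15.0), 90.0))
(array([ 0.58207714, -0.17652942,  0.10065861]), [np.float64(0.0010271139409376365), np.float64(0.001027113940937485)]) (array([ 0.59439383, -0.17571418,  0.09905495]), [np.float64(0.011592647460185356), np.float64(0.011592647460185526)])
```

View pics/w6.png

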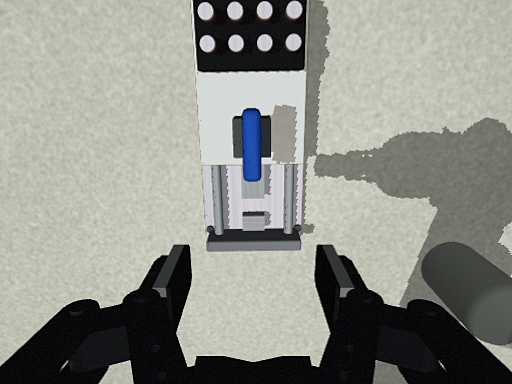

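View pics/cmp.png

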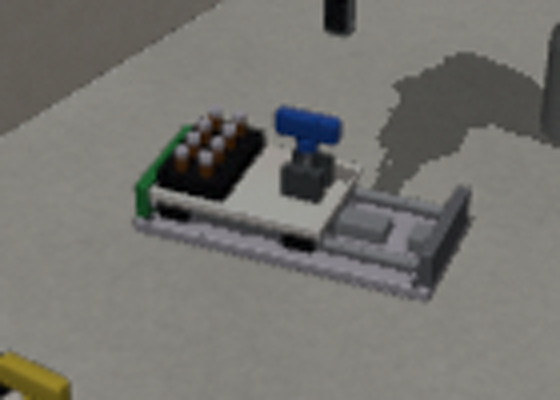

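The handle is parallel to the rail at its original height (triangulated 0.1007, against 0.1006 before). The tray is against the green stop and the gripper is clear, so I'm handing in.

```bash
python3 -c "
from workcell import robot
print(robot.close_job())"
```

```text
the job is handed in; nothing more can be done
None
```

The blue shuttle's tray is at the green stop with its plunger dropped home and locked, the gripper is clear of it, and the job was handed in at about 10 s on the robot's clock; no verdict was shown.

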